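# Proof-pull the clipped-on handle of a staining rack

## Robot

A 6-joint arm with a two-finger parallel gripper is mounted at the origin on the work surface. World frame = base frame: x ahead of the robot, y to its left, z up, the work surface at z = 0. Lengths are in m, angles in rad, forces in N, time in s.
With the tool pointing down it reaches from about 0.35 to 0.875 m from the base axis. Payload 4.2 kg.
Tool frame: the origin (TCP) lies on the centre line of the jaws, within the pads' length; the fingertips stand 22 mm ahead of it and the grasp point (between the pads) lies 3 mm ahead of it; y points along the fingers, x is the direction in which the jaws open and shut, and the axes are right-handed (so a half turn about y gives the same grasp; the last joint's range is limited). The gripper opens to 87 mm and grips with 3 to 60 N. Pads are 19 mm wide; open, the fingers measure 117 mm over their backs; the gripper's body (75 mm by 190 mm) begins 51 mm behind the grasp point.
Start: joints at [1.442, 0.385, 0.008, 0, -1.194, -0.259], TCP at [0.236, 0.579, 0.245] pointing down, gripper open.
Joint ranges: [-3.14, 3.14], [-1.21, 2.06], [-1.07, 1.41], [-3.16, 2.05], [-2.99, -0.16], [-3.1, 3.1]. Speed limits (rad/s): [2.79, 2.79, 3.14, 3.14, 3.14, 3.14].

## Interface

Orientations are given as a rotation vector (axis times angle).
In Python, from bench import robot gives the robot as it stands. The module is installed in compiled form; this text tells all that it offers.
- The arm moves only by the shell command python3 -m pendant 'ROWS'. ROWS is JSON, a list of rows, each a list of 3 entries, a list of its own where there are three numbers: the shift along the world's x, y, z as a fraction of full scale, then the turn, a rotation vector about the world's x, y, z as a fraction of full scale, then the opening, from 0 (shut) to 1 (fully open). In form: [[[x, y, z], [ax, ay, az], grip], ...]. A call has 1 to 12 rows; each row is the pose to reach, as a shift and turn from the pose commanded when the call began, turning the shorter way round; what a row does not reach only later rows make up. Full scale, the value 1, is 75 cm for a shift and pi rad for a turn. A row lasts 1/8 s, in which the tool goes at most 62.5 mm and 10.7 degrees, less where a joint would pass 70% of its speed; a pose out of reach is approached as far as the arm can. A call with a number of a shift or a turn outside -1 to 1 is refused whole. A call with a gripper value outside its range is refused whole. The fingers move at their own pace and stop on an object; the grip force is fixed at half the most. Time passes only in rows, so rows that repeat a pose let the fingers close. It gives the time, the measured TCP pose, the force and the opening at its end, in the units of the state.
- robot.read_state(): the state, without advancing time (a new reading comes with each control period).
- robot.grab_frame(name): name is "scene" or "top"; returns a dict with "img" (480x640x3 uint8, red, green, blue), "range_z" (480x640 float32, m along the optical axis (not along the pixel's ray), 0 where there is no reading), "intrinsics" (3x3 intrinsics, pixels), "cam_to_world" (4x4, takes a point from camera to world coordinates). Camera axes: x right, y down, z forward; pixel columns grow to the right and rows downward; lengths in m; the calibration is good to about 2 mm. A picture is of the moment at which its call begins.
- robot.finish_job(): hands the job in, once; it reports no verdict.
The state is a dict: "time_s": time; "qpos": joint angles; "qd": joint speeds; "joint_torque": joint torques, N m; "tcp_pos": TCP position; "tool_rot": TCP orientation; "force": force on the tool from outside, world axes, zero at the start; "wrist_torque": the same for the moment, N m; "opening": opening from 0.0 (shut) to 1.0 (fully open).
Only numpy, scipy, OpenCV 4.12 (cv2) and the standard library are available. Lean on these libraries where they do the work, as an engineer would, in place of code of your own. Each camera call takes 0.05 s, during which the arm holds its last target. There are 200 camera calls.

## Task

The blue handle has just been snapped onto that slide staining rack: prove that it holds before the rack goes to the stainer. Holding the rack by its blue handle, slide its foot plate under the two yellow lips of the pull tester and pull straight up until the black pointer stands in the green band, never up in the red; keep it there for two seconds and ease it back down without letting it snap. Then slide the rack out and set it down, without dropping it, flat and square in the middle of the empty green tray, let go, and leave everything else where it stands.

Things in the scene. Friction and masses are not known exactly. Their poses are not given: they have to be found in the camera images.
- rack_grip (a point): Centre of the blue handle bar of the slide staining rack to be tested. The bar runs along the rack's x: 104 mm long, 14 mm wide (y), 20 mm tall, its centre 94 mm above the rack's underside. The slide basket below ends 58 mm above the underside, so the bar is free from 84 mm up; pinch it across y from above. Axes: x along the bar, z up.
- rack: The blue-handled rack, 0.2 to 0.4 kg, origin at the centre of its underside. Grey foot plate 100 (x) by 96 (y) by 8 mm thick; slide basket on it 84 (x) by 60 (y) mm, up to 58 mm. The same after a half turn. The foot plate sticks out 18 mm past the basket on both y sides: these edges go under the lips of the tester.
- rack_handle: The blue handle (bar and two uprights) snapped on the rack; same origin and axes as the rack.
- tester_dock (a point): Fixed pull tester: point on its grey deck, 20 mm above the table, midway between the yellow lips. x: direction in which a rack is slid in (away from the robot, within 0.25 rad), y across, z up. A rack centred here, bar along x, is rightly in; centred at x = -115 mm it is on the open deck, clear of the lips. Deck from x = -170 to +120 mm, 170 mm wide.
- tester: The pull tester, origin 20 mm under tester_dock, same axes. Under the lips, aluminium guides 12 mm high at y +-54 mm (flaring out before x = -50 mm) and a stop at x = +55 mm stand on the deck. Columns 95 mm high over the table at x +-30, y +-74 mm. White scale plate at x = +96 mm, 70 mm wide, top 130 mm above the table.
- yoke (a joint): Rise (m) of the yellow yoke with both lips, 0 when down (rests there), up to 0.055. It moves straight up against a spring: about 2.5 N to lift off plus 0.35 N per mm (the rack's weight, about 3 N, is extra). The pointer is in the green band from 0.022 to 0.034 (10 to 14 N); red from 0.040.
- yoke_lips (a point): Midway between the two yellow lips of the yoke, at the height of their undersides; rises with the yoke. They are 80 mm long (x -40 to +40 mm), 8 mm thick, their undersides 18 mm above the deck when down, with a 72 mm gap between them (y -36 to +36 mm).
- yoke_pointer (a point): Middle of the black pointer bar, 80 mm wide, that rises with the yoke across the white scale plate; 66 mm above the table when down. The green band is centred 28 mm above that height and is 12 mm tall; red begins 40 mm above it.
- tray_in (a point): Centre of the inner floor of the empty green tray, fixed on the table: outside 150 (x) by 140 (y) by 22 mm high, walls 5 mm, inside 140 by 130 mm, floor 5 mm above the table. x along its longer side. Tray and rack may each be on the robot's left or right.
- tray: The green tray, origin under its centre on the table.
- rack_grey_grip (a point): Rack with a grey handle at the far side. The same rack shape as the blue-handled one; leave alone. The point is the centre of its handle bar, 94 mm above its underside.
- rack_white_grip (a point): Rack with a white handle at the far side. The same rack shape as the blue-handled one; leave alone. The point is the centre of its handle bar, 94 mm above its underside.
- bottle: White bottle with teal cap, 60 mm diameter, 170 mm high, origin at the centre of its underside; leave alone.
- jar: Steel jar, 64 mm diameter, 60 mm high, origin at the centre of its underside; leave alone.

How it is judged:
On the way:
1. the rack, held by its handle and caught under the lips, has been pulled up with the pointer in the green band for 1.5 s (value of joint yoke between 0.0215 and 0.0345 m and contact force between rack and yoke above 6 N and contact force between rack_handle and the fingers above 2 N), for 1.5 s.
At the end, for the whole second after the job is handed in: The blue-handled rack stands free, at rest and upright (0.06 rad) on the tray floor, within 22 mm of the tray centre, its sides parallel to the tray's within 0.25 rad (any way round); the yoke is down (under 3 mm) (horizontal distance between rack and tray below 0.022 m and z of rack in the frame of tray_in between -0.004 and 0.004 m and angle between rack's own z axis and vertical below 0.06 rad and (angle between the x axis of rack and the x axis of tray, either way round below 0.25 rad or angle between the x axis of rack and the y axis of tray, either way round below 0.25 rad) and linear speed of rack below 0.02 m/s and value of joint yoke below 0.003 m and contact force between rack and the fingers below 0.05 N); the robot touches nothing.
It fails at once if the pointer went up into the red (overload) (value of joint yoke above 0.04 m).
It fails at once if the yoke snapped back (faster than 0.3 m/s) (velocity of joint yoke below -0.3 m/s).
It fails at once if the rack was dropped or thrown (loose and faster than 0.5 m/s) (contact force between rack and the fingers below 0.05 N and linear speed of rack above 0.5 m/s).
It fails at once if the rack was tipped by more than 0.6 rad (angle between rack's own z axis and vertical above 0.6 rad).
It fails at once if a bystander was moved by more than 25 mm or tipped (distance of any of rack_grey_grip, rack_white_grip, bottle, jar from where it was at the start of the episode above 0.025 m or angle between any of rack_grey_grip, rack_white_grip, bottle, jar's own z axis and vertical above 0.3 rad).
It also fails if it takes over 64 s, if anything falls off the work surface, if the arm or the gripper's body presses on something with over 40 N, if the wrist force passes 120 N, or if a joint passes its speed limit or range.

## Working session

There is one attempt and no reset: what is moved stays moved. The work goes in short steps, Python scripts to look and compute and a shell command to move; the robot and the scene stay as the last step left them, time stands still between calls to the robot, and variables do not carry over. Pictures are saved under pics/ and viewed, about 8 in all and at most 12, crops included, and the job is handed in when it is done.

```bash
mkdir -p pics
cat > h.py <<'E'
import numpy as np, cv2
from bench import robot
def grab(n):
    f=robot.grab_frame(n); K=np.array(f["intrinsics"]); T=np.array(f["cam_to_world"]); z=f["range_z"]
    v,u=np.mgrid[0:480,0:640]
    P=np.stack([(u-K[0,2])/K[0,0]*z,(v-K[1,2])/K[1,1]*z,z],-1)@T[:3,:3].T+T[:3,3]
    P[z==0]=np.nan
    return f["img"],P,K,T
def save(n,img,s=1.25): cv2.imwrite("pics/"+n,cv2.resize(img[:,:,::-1],None,fx=s,fy=s))
E
python3 - <<'E'
from h import *
for n in("scene","top"):
    i,P,K,T=grab(n); save(n+"1.png",i,1); np.save(n+"P.npy",P); np.save(n+"I.npy",i); print(n,K[0],K[1],T.round(3))
s=robot.read_state(); print(s)
E
```

```text
scene [551.30278072   0.         316.31659241] [  0.         551.30278072 234.25419055] [[-0.467  0.525 -0.711  1.428]
 [ 0.884  0.274 -0.378  0.44 ]
 [-0.004 -0.806 -0.592  0.79 ]
 [ 0.     0.     0.     1.   ]]
top [479.66246552   0.         323.90579441] [  0.         479.66246552 231.82415044] [[-0.024 -0.995  0.097  0.458]
 [-1.     0.024  0.003 -0.004]
 [-0.005 -0.097 -0.995  1.236]
 [ 0.     0.     0.     1.   ]]
{'time_s': 0.1, 'qpos': array([ 1.44161027e+00,  3.85522778e-01,  6.78090351e-03, -4.15186129e-04,
       -1.19401150e+00, -2.58600905e-01]), 'qd': array([-0.00035859, -0.00187327,  0.0013955 ,  0.0021815 ,  0.00102643,
       -0.0002861 ]), 'joint_torque': array([-5.23867202e-04, -3.91692245e+01,  1.87933213e+01,  4.23186645e+00,
        1.34529074e-02, -7.18436127e-05]), 'tcp_pos': array([0.23613919, 0.57814964, 0.24355307]), 'tool_rot': array([-1.00170097,  1.48825381, -1.49043499]), 'force': array([-0.21068869, -0.50875936,  0.26258453]), 'wrist_torque': array([-0.005734  ,  0.00401868,  0.01421717]), 'opening': 0.9991371734723218}
```

View pics/scene1.png

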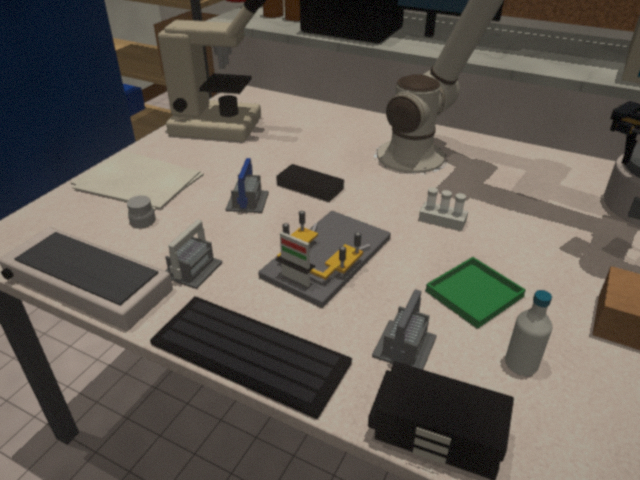

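View pics/top1.png

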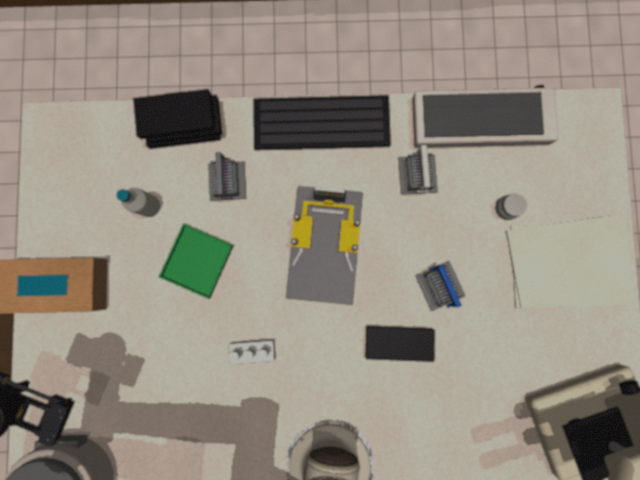

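The blue rack is at top px (443,285), the tester deck at (325,245) with its lips at (302,232) and (348,236), and the tray at (197,260). The bystander racks are at (227,178) and (420,170). Next I measure the poses.

```bash
cat > m.py <<'E'
from h import *
def rect(p):
    (c,s,a)=cv2.minAreaRect(p[:,:2].astype(np.float32)*1000); b=cv2.boxPoints((c,s,a)); e=[b[1]-b[0],b[2]-b[1]]
    L=max(e,key=np.linalg.norm); return np.round(c,1),np.round(s,1),"longdir deg",round(np.degrees(np.arctan2(L[1],L[0]))%180,1)
def seg(n,i,P):
    hsv=cv2.cvtColor(i,cv2.COLOR_RGB2HSV); H,S,V=cv2.split(hsv); X,Y,Z=P[...,0],P[...,1],P[...,2]
    ok=(X>.3)&(X<.85)&(abs(Y)<.55)
    m={"blue":(H>105)&(H<130)&(S>120)&ok&(Z>.02)&(Z<.14),
       "green":(H>50)&(H<80)&(S>120)&ok&(Z<.035),
       "yellow":(H>18)&(H<32)&(S>150)&ok}
    for k,q in m.items():
        p=P[q]
        if k=="blue": t=np.nanpercentile(p[:,2],97) if len(p) else 0; print(n,"blue top z",t); p=p[p[:,2]>t-.008]
        if len(p)>5: print(n,k,len(p),"z",np.percentile(p[:,2],[5,50,95]).round(4),*rect(p))
    q=(S<60)&(V<130)&ok&(abs(Z-.02)<.006)&(abs(Y)<.13)&(X<.72)
    p=P[q]
    if len(p)>5: print(n,"deck",len(p),np.median(p[:,2]).round(4),*rect(p))
    q=(S<70)&(abs(Z-.008)<.004)&(V<125)&(X>.3)&(X<.52)&(Y<-.15)&(Y>-.36); p=P[q]
    if len(p)>5: print(n,"foot",len(p),np.median(p[:,2]).round(4),*rect(p))
if __name__=="__main__":
    for n in("scene","top"): seg(n,np.load(n+"I.npy"),np.load(n+"P.npy"))
E
python3 m.py
python3 - <<'E'
import numpy as np
P=np.load("topP.npy")
for u,v in((325,285),(325,245),(443,285),(457,285),(302,232),(348,236),(197,260),(330,400),(270,400)): print(u,v,P[v,u].round(4))
E
```

```text
scene blue top z 0.10730194323476691
scene blue 83 z [0.1024 0.1045 0.1071] [ 441.5 -288.9] [98.2 11.4] longdir deg 22.4
scene green 2723 z [0.0037 0.0062 0.0225] [516.5 329.8] [140.1 151.2] longdir deg 155.4
scene yellow 757 z [0.0436 0.0466 0.0495] [601.5  -5.5] [168.5 139.7] longdir deg 82.9
scene deck 3937 0.0207 [501.4 -28. ] [240.3 380.9] longdir deg 173.2
scene foot 388 0.0085 [ 406. -253.] [104.1 223.6] longdir deg 147.9
top blue top z 0.10696182482814771
top blue 238 z [0.1005 0.1034 0.1067] [ 435.7 -291.6] [100.7  14.5] longdir deg 23.0
top green 3006 z [0.0002 0.0042 0.0189] [512.2 327.1] [138.2 143.6] longdir deg 155.5
top yellow 1308 z [0.041  0.0453 0.0501] [592.7  -6.9] [163.9 123.4] longdir deg 82.9
top deck 4967 0.0193 [498.4 -28.4] [234.5 374.7] longdir deg 173.3
top foot 469 0.0079 [ 401.3 -243.3] [112.4 225. ] longdir deg 124.8
325 285 [ 4.423e-01 -4.000e-04  2.050e-02]
325 245 [ 0.5436 -0.0028  0.0154]
443 285 [ 0.4357 -0.2927  0.0396]
457 285 [ 0.4342 -0.3363  0.0062]
302 232 [0.5756 0.0539 0.0431]
348 236 [ 0.5626 -0.0607  0.045 ]
197 260 [0.5136 0.3271 0.0037]
330 400 [ 0.1551 -0.0061 -0.0018]
270 400 [ 0.1588  0.1443 -0.0004]
```

Run:
```python
from m import *
for n in("scene","top"):
    i=np.load(n+"I.npy");P=np.load(n+"P.npy"); H,S,V=cv2.split(cv2.cvtColor(i,cv2.COLOR_RGB2HSV)); X,Y,Z=P[...,0],P[...,1],P[...,2]
    q=(abs(Z-.02)<.006)&(abs(Y)<.15)&(X>.38)&(X<.75)
    N,l,st,c=cv2.connectedComponentsWithStats(q.astype(np.uint8)); k=1+np.argmax(st[1:,4]); p=P[l==k]
    r=rect(p); print(n,len(p),*r)
    a=np.radians(-7); d=np.array([np.cos(a),np.sin(a)]); w=np.array([-d[1],d[0]])
    s=p[:,:2]@d; t=p[:,:2]@w
    print(" deck ranges",np.percentile(s,[.3,1,99,99.7]).round(4),np.percentile(t,[.3,1,99,99.7]).round(4))
    y=(H>18)&(H<32)&(S>150)&(X>.3)&(X<.85)&(abs(Y)<.2)&(abs(Z-.046)<.006); p=P[y]; s=p[:,:2]@d; t=p[:,:2]@w
    print(" yellow s",np.percentile(s,[1,99]).round(4),"t",np.percentile(t,[1,99]).round(4))
    # inner gap edges and front edges per lip
    for sg in(1,-1):
        tc=np.median(t); g=(sg*(t-tc)>.02); print("  lip",sg,"t",np.percentile(t[g],[2,98]).round(4),"s",np.percentile(s[g],[2,98]).round(4))
    g=(H>50)&(H<80)&(S>120)&(X>.3)&(X<.7)&(Y>.2); N,l,st,c=cv2.connectedComponentsWithStats(g.astype(np.uint8)); print(" tray",*rect(P[l==1+np.argmax(st[1:,4])]))
    save(n+"c.png",i[150:330,150:480] if n=="top" else i[150:330,200:530],2.4)
```

```text
scene 3995 [548.3   0.8] [173.  294.4] longdir deg 172.8
 deck ranges [0.4    0.4029 0.6894 0.6902] [-0.0168 -0.0141  0.1524  0.153 ]
 yellow s [0.5306 0.6473] t [-0.0139  0.151 ]
  lip 1 t [0.1396 0.1514] s [0.5331 0.6087]
  lip -1 t [-0.0145  0.0965] s [0.5323 0.6448]
 tray [517.  330.3] [139.3 150.8] longdir deg 155.8
top 4560 [523.1   2.5] [169.9 242.6] longdir deg 173.0
 deck ranges [0.3981 0.3994 0.6372 0.6391] [-0.0177 -0.016   0.1485  0.1502]
 yellow s [0.5284 0.6431] t [-0.0146  0.1454]
  lip 1 t [0.0984 0.1454] s [0.529  0.6417]
  lip -1 t [-0.0147  0.0381] s [0.5296 0.642 ]
 tray [512.2 327.1] [138.2 143.6] longdir deg 155.5
```

View pics/topc.png

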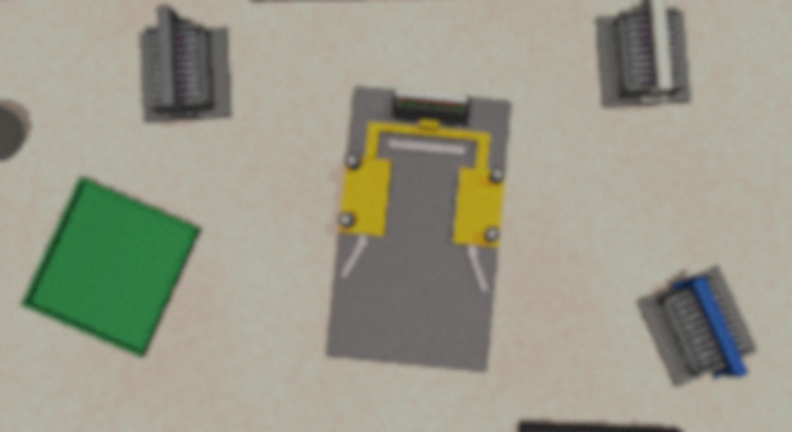

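```bash
cat > go.py <<'E'
# go.py x y z yawdeg : shift/turn fractions from present measured pose; yaw = desired rack-x direction for grasp (tool x = rack y)
import sys; from h import *; from scipy.spatial.transform import Rotation as R
s=robot.read_state(); p=s["tcp_pos"]; R0=R.from_rotvec(s["tool_rot"]); M=R0.as_matrix()
print("t",s["time_s"],"tcp",p.round(4),"toolx",M[:,0].round(3),"tooly",M[:,1].round(3),"yaw toolx",np.degrees(np.arctan2(M[1,0],M[0,0])).round(2),"F",s["force"].round(2),"tq",s["wrist_torque"].round(2),"op",round(s["opening"],3),"q6",s["qpos"].round(2))
if len(sys.argv)>4:
    x,y,z,a=map(float,sys.argv[1:5]); 
    for k in(90,-90):
        b=np.radians(a+k); X=np.array([np.cos(b),np.sin(b),0]); Y=np.array([0,0,-1.]); T=np.stack([X,Y,np.cross(X,Y)],1)
        rv=(R.from_matrix(T)*R0.inv()).as_rotvec()
        print(k,"shift",((np.array([x,y,z])-p)/.75).round(4),"turn",(rv/np.pi).round(4))
E
python3 go.py 0.4386 -0.290 0.20 22.7
```

```text
t 0.1 tcp [0.2361 0.5781 0.2436] toolx [-0.378 -0.926  0.002] tooly [-0.001 -0.002 -1.   ] yaw toolx -112.23 F [-0.21 -0.51  0.26] tq [-0.01  0.    0.01] op 0.999 q6 [ 1.44  0.39  0.01 -0.   -1.19 -0.26]
90 shift [ 0.2699 -1.1575 -0.0581] turn [ 1.000e-04 -8.000e-04 -7.504e-01]
-90 shift [ 0.2699 -1.1575 -0.0581] turn [0.0006 0.     0.2496]
```

```bash
A='[[0.22,-0.6,0.03],[0,-0.0004,-0.4],1]'; python3 -m pendant '[[[0.22,-0.6,0.03],[0,-0.0004,-0.4],1],[[0.22,-0.6,0.03],[0,-0.0004,-0.4],1],[[0.22,-0.6,0.03],[0,-0.0004,-0.4],1],[[0.22,-0.6,0.03],[0,-0.0004,-0.4],1],[[0.22,-0.6,0.03],[0,-0.0004,-0.4],1],[[0.22,-0.6,0.03],[0,-0.0004,-0.4],1],[[0.22,-0.6,0.03],[0,-0.0004,-0.4],1],[[0.22,-0.6,0.03],[0,-0.0004,-0.4],1],[[0.22,-0.6,0.03],[0,-0.0004,-0.4],1]]'; python3 go.py 0.4386 -0.290 0.20 22.7
```

```text
time_s: 1.23
tcp_pos: [0.4015, 0.1263, 0.2669]
tool_rot: [-0.086, -2.181, 2.183]
force: [0.0, 1.4, -0.2]
opening: 1.003
t 1.225 tcp [0.4015 0.1263 0.2669] toolx [-0.997  0.078 -0.001] tooly [ 0.001 -0.001 -1.   ] yaw toolx 175.51 F [ 0.01  1.43 -0.17] tq [ 0.07 -0.01 -0.05] op 1.003 q6 [ 0.69  0.01 -0.42  0.   -1.15 -0.77]
90 shift [ 0.0495 -0.555  -0.0892] turn [ 3.000e-04  0.000e+00 -3.489e-01]
-90 shift [ 0.0495 -0.555  -0.0892] turn [-0.000e+00  4.000e-04  6.511e-01]
```

```bash
python3 -m pendant '[[[0.05,-0.555,-0.06],[0,0,-0.349],1],[[0.05,-0.555,-0.06],[0,0,-0.349],1],[[0.05,-0.555,-0.06],[0,0,-0.349],1],[[0.05,-0.555,-0.06],[0,0,-0.349],1],[[0.05,-0.555,-0.06],[0,0,-0.349],1],[[0.05,-0.555,-0.06],[0,0,-0.349],1],[[0.05,-0.555,-0.06],[0,0,-0.349],1],[[0.05,-0.555,-0.06],[0,0,-0.349],1],[[0.05,-0.555,-0.06],[0,0,-0.349],1]]'; python3 go.py 0.4386 -0.290 0.098 22.7
python3 - <<'E'
from h import *
i,P,K,T=grab("scene"); a=i[100:300,150:400]; i,P,K,T=grab("top"); b=i[200:400,330:580]
save("grasp.png",np.hstack([a,b]),1.6)
E
```

```text
time_s: 2.35
tcp_pos: [0.4389, -0.2869, 0.2215]
tool_rot: [-0.991, -1.497, 1.499]
force: [-0.7, 0.5, 0.5]
opening: 1.001
t 2.35 tcp [ 0.4389 -0.2869  0.2215] toolx [-0.391  0.921 -0.   ] tooly [-0.001 -0.001 -1.   ] yaw toolx 112.99 F [-0.71  0.46  0.45] tq [ 0.09 -0.15 -0.03] op 1.001 q6 [-0.27  0.23 -0.27  0.   -1.07 -0.9 ]
90 shift [-0.0004 -0.0042 -0.1647] turn [ 0.0002 -0.0004 -0.0016]
-90 shift [-0.0004 -0.0042 -0.1647] turn [6.000e-04 2.000e-04 9.984e-01]
```

View pics/grasp.png

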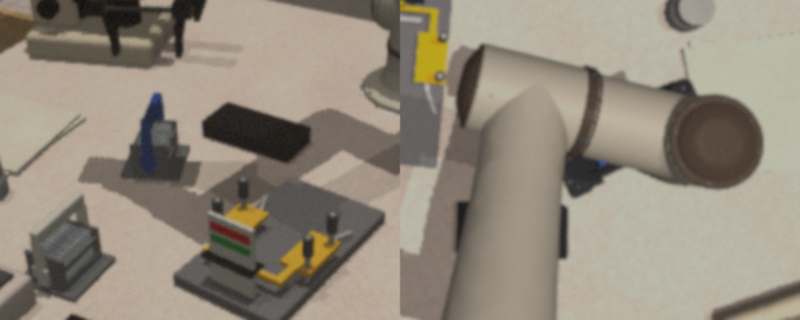

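```bash
python3 -m pendant '[[[0,-0.004,-0.06],[0,0,-0.0016],1],[[0,-0.004,-0.11],[0,0,-0.0016],1],[[0,-0.004,-0.15],[0,0,-0.0016],1],[[0,-0.004,-0.165],[0,0,-0.0016],1],[[0,-0.004,-0.165],[0,0,-0.0016],1]]'; python3 go.py
python3 - <<'E'
from h import *
i,P,K,T=grab("scene"); save("grasp2.png",i[150:230,200:300],6)
E
```

```text
time_s: 3.08
tcp_pos: [0.4392, -0.2901, 0.0985]
tool_rot: [-0.995, -1.494, 1.497]
force: [0.2, -0.5, 0.0]
opening: 1.004
t 3.075 tcp [ 0.4392 -0.2901  0.0985] toolx [-0.387  0.922 -0.001] tooly [-0.    -0.001 -1.   ] yaw toolx 112.76 F [ 0.16 -0.49  0.01] tq [ 0.02 -0.14  0.04] op 1.004 q6 [-0.27  0.38 -0.43  0.   -0.77 -0.9 ]
```

View pics/grasp2.png

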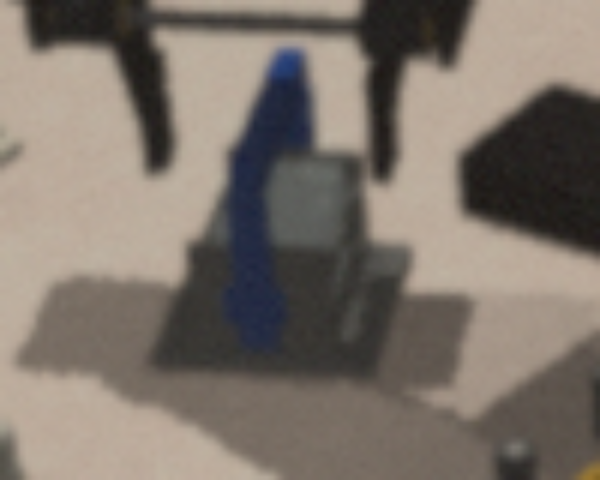

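```bash
python3 -m pendant '[[[0,0,0],[0,0,0],0],[[0,0,0],[0,0,0],0],[[0,0,0],[0,0,0],0],[[0,0,0],[0,0,0],0],[[0,0,0],[0,0,0],0],[[0,0,0],[0,0,0],0],[[0,0,0],[0,0,0],0]]'; python3 go.py;  python3 -m pendant '[[[0,0,0.02],[0,0,0],0],[[0,0,0.05],[0,0,0],0],[[0,0,0.1],[0,0,0],0],[[0,0,0.1],[0,0,0],0]]'; python3 go.py 0.46 0.0108 0.165 -7.1
```

```text
time_s: 4.0
tcp_pos: [0.4388, -0.2907, 0.0982]
tool_rot: [-0.996, -1.494, 1.496]
force: [0.1, 1.3, -0.4]
opening: 0.284
t 4.0 tcp [ 0.4388 -0.2907  0.0982] toolx [-0.385  0.923 -0.001] tooly [-0.    -0.001 -1.   ] yaw toolx 112.67 F [ 0.07  1.25 -0.36] tq [ 0.12 -0.16  0.02] op 0.284 q6 [-0.28  0.38 -0.43  0.   -0.77 -0.9 ]
time_s: 4.5
tcp_pos: [0.4406, -0.2913, 0.1766]
tool_rot: [-1.003, -1.497, 1.496]
force: [1.0, 0.0, -3.5]
opening: 0.157
t 4.5 tcp [ 0.4406 -0.2913  0.1766] toolx [-0.386  0.923 -0.006] tooly [ 0.007 -0.004 -1.   ] yaw toolx 112.69 F [ 1.03  0.01 -3.54] tq [ 0.13 -0.17  0.  ] op 0.157 q6 [-0.28  0.28 -0.33  0.   -0.95 -0.9 ]
90 shift [ 0.0258  0.4028 -0.0155] turn [ 0.0017  0.0019 -0.1655]
-90 shift [ 0.0258  0.4028 -0.0155] turn [-0.0025  0.0023  0.8345]
```

Run:
```python
from h import *
i,P,K,T=grab("scene"); save("held.png",i[110:230,190:310],5)
H,S,V=cv2.split(cv2.cvtColor(i,cv2.COLOR_RGB2HSV))
X,Y,Z=np.moveaxis(P,-1,0)
q=(H>105)&(H<130)&(S>120)&(X>.3)&(X<.6)&(Y<-.2)&(Y>-.4); p=P[q]; t=np.percentile(p[:,2],97);print("top",t,"min",np.percentile(p[:,2],3)); g=p[p[:,2]>t-.012]; print(g.min(0),g.max(0))
g=(Z>.07)&(Z<.1)&(X>.34)&(X<.54)&(Y<-.2)&(Y>-.38)&(S<90); print("foot z?",np.percentile(P[g],[5,50,95],axis=0).round(3))
```

```text
top 0.1682174175817401 min 0.09079657633239097
[ 0.43481712 -0.29371544  0.15676233] [ 0.48913838 -0.26803274  0.17043542]
foot z? [[ 0.396 -0.321  0.07 ]
 [ 0.47  -0.269  0.074]
 [ 0.494 -0.244  0.096]]
```

View pics/held.png

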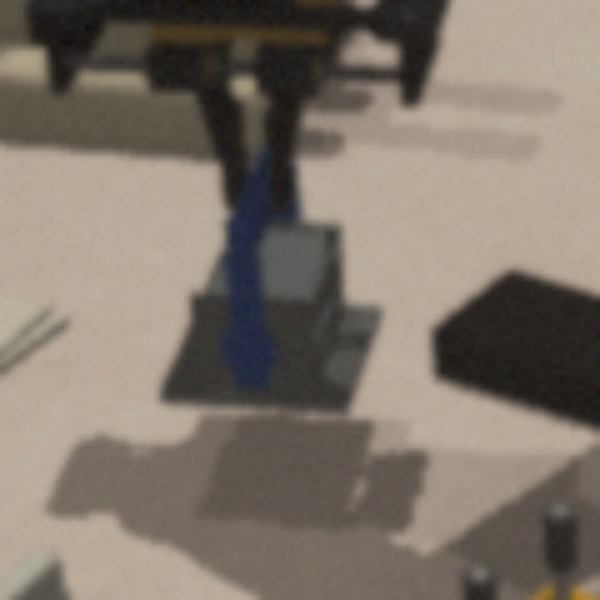

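The lift began before the fingers had fully closed, so the bar sits about 15 mm low in the pads. I'll set the rack back down and regrasp.

```bash
python3 -m pendant '[[[0,0,-0.03],[0,0,0],0],[[0,0,-0.055],[0,0,0],0],[[0,0,-0.067],[0,0,0],0],[[0,0,-0.075],[0,0,0],0],[[0,0,-0.079],[0,0,0],0],[[0,0,-0.079],[0,0,0],0]]'; python3 go.py 0.439 -0.2905 0.097 22.7
```

```text
time_s: 5.3
tcp_pos: [0.4389, -0.2907, 0.1144]
tool_rot: [-0.996, -1.494, 1.495]
force: [-0.1, 0.8, -1.4]
opening: 0.156
t 5.3 tcp [ 0.4389 -0.2907  0.1144] toolx [-0.385  0.923 -0.001] tooly [ 0.    -0.001 -1.   ] yaw toolx 112.67 F [-0.09  0.79 -1.39] tq [0.11 0.03 0.02] op 0.156 q6 [-0.28  0.36 -0.41  0.   -0.81 -0.9 ]
90 shift [ 0.0002  0.0003 -0.0232] turn [0.0004 0.     0.0002]
-90 shift [ 0.0002  0.0003 -0.0232] turn [ 0.000e+00 -6.000e-04 -9.998e-01]
```

```bash
python3 -m pendant '[[[0,0,-0.003],[0,0,0],0],[[0,0,-0.003],[0,0,0],0.35],[[0,0,-0.003],[0,0,0],0.35],[[0,0,-0.003],[0,0,0],0.35],[[0,0,-0.012],[0,0,0],0.35],[[0,0,-0.023],[0,0,0],0.35],[[0,0,-0.023],[0,0,0],0.35]]'; python3 -m pendant '[[[0,0,0],[0,0,0],0],[[0,0,0],[0,0,0],0],[[0,0,0],[0,0,0],0],[[0,0,0],[0,0,0],0],[[0,0,0],[0,0,0],0],[[0,0,0],[0,0,0],0],[[0,0,0],[0,0,0],0]]';python3 go.py
```

```text
time_s: 6.18
tcp_pos: [0.4381, -0.2904, 0.0956]
tool_rot: [-0.993, -1.492, 1.495]
force: [0.0, 0.0, 0.2]
opening: 0.348
time_s: 7.05
tcp_pos: [0.4391, -0.2908, 0.097]
tool_rot: [-0.996, -1.494, 1.496]
force: [1.4, -0.9, 0.8]
opening: 0.157
t 7.05 tcp [ 0.4391 -0.2908  0.097 ] toolx [-0.386  0.923 -0.002] tooly [ 0.    -0.002 -1.   ] yaw toolx 112.68 F [ 1.37 -0.94  0.78] tq [-0.32 -0.41  0.02] op 0.157 q6 [-0.28  0.38 -0.43  0.   -0.76 -0.9 ]
```

```bash
python3 -m pendant '[[[0,0,0.03],[0,0,0],0],[[0,0,0.08],[0,0,0],0],[[0,0,0.1],[0,0,0],0],[[0,0,0.1],[0,0,0],0]]'; python3 go.py 0.4598 0.0112 0.155 -7.1
```

```text
time_s: 7.55
tcp_pos: [0.4387, -0.2904, 0.1719]
tool_rot: [-0.997, -1.494, 1.495]
force: [-0.0, -0.3, -3.2]
opening: 0.16
t 7.55 tcp [ 0.4387 -0.2904  0.1719] toolx [-0.385  0.923 -0.001] tooly [ 0.001 -0.001 -1.   ] yaw toolx 112.65 F [-0.03 -0.32 -3.24] tq [ 0.09 -0.13 -0.01] op 0.16 q6 [-0.28  0.28 -0.34  0.   -0.95 -0.9 ]
90 shift [ 0.0281  0.4021 -0.0225] turn [ 0.0003  0.0002 -0.1653]
-90 shift [ 0.0281  0.4021 -0.0225] turn [-2.000e-04  4.000e-04  8.347e-01]
```

```bash
python3 -m pendant '[[[0.004,0.04,0],[0,0,-0.02],0],[[0.01,0.1,0],[0,0,-0.05],0],[[0.015,0.17,0],[0,0,-0.08],0],[[0.02,0.24,0],[0,0,-0.11],0],[[0.025,0.31,0],[0,0,-0.14],0],[[0.028,0.37,0],[0,0,-0.16],0],[[0.028,0.402,-0.015],[0,0,-0.1653],0],[[0.028,0.402,-0.022],[0,0,-0.1653],0],[[0.028,0.402,-0.022],[0,0,-0.1653],0]]'; python3 go.py 0.4598 0.0112 0.121 -7.1
python3 - <<'E'
from h import *
i,P,K,T=grab("scene"); save("deck.png",i[120:320,220:420],3)
np.save("dP.npy",P);np.save("dI.npy",i)
H,S,V=cv2.split(cv2.cvtColor(i,cv2.COLOR_RGB2HSV)); X,Y,Z=np.moveaxis(P,-1,0)
q=(H>105)&(H<130)&(S>120)&(X>.35)&(X<.6)&(abs(Y)<.1); p=P[q]; print(np.percentile(p,[1,50,97],axis=0).round(4))
E
```

```text
time_s: 8.68
tcp_pos: [0.4586, 0.0103, 0.1538]
tool_rot: [-1.264, -1.113, 1.121]
force: [0.0, 0.2, -3.3]
opening: 0.156
t 8.675 tcp [0.4586 0.0103 0.1538] toolx [ 0.123  0.992 -0.003] tooly [-0.005 -0.002 -1.   ] yaw toolx 82.91 F [ 0.02  0.17 -3.3 ] tq [-0.04 -0.18 -0.06] op 0.156 q6 [ 0.38  0.2  -0.51  0.   -0.86 -2.07]
90 shift [ 0.0016  0.0013 -0.0437] turn [ 0.0007 -0.0015 -0.0001]
-90 shift [ 0.0016  0.0013 -0.0437] turn [0.0023 0.0011 0.9999]
[[ 0.4083 -0.0036  0.0787]
 [ 0.505   0.0095  0.1359]
 [ 0.5101  0.0228  0.163 ]]
```

View pics/deck.png

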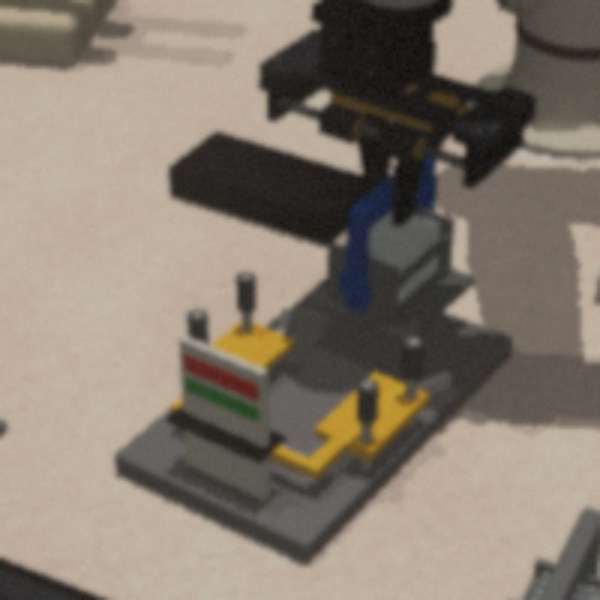

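```bash
python3 -m pendant '[[[0.001,0.001,-0.015],[0.0003,-0.0008,0],0],[[0.001,0.001,-0.03],[0.0003,-0.0008,0],0],[[0.001,0.001,-0.043],[0.0003,-0.0008,0],0],[[0.001,0.001,-0.043],[0.0003,-0.0008,0],0],[[0.02,-0.001,-0.043],[0.0003,-0.0008,0],0],[[0.04,-0.0035,-0.043],[0.0003,-0.0008,0],0],[[0.055,-0.0055,-0.043],[0.0003,-0.0008,0],0],[[0.055,-0.0055,-0.043],[0.0003,-0.0008,0],0]]'; python3 go.py 0.5739 -0.003 0.121 -7.1
```

```text
time_s: 9.72
tcp_pos: [0.5023, 0.0066, 0.123]
tool_rot: [-1.267, -1.119, 1.116]
force: [-0.3, -0.7, -3.0]
opening: 0.159
t 9.725 tcp [0.5023 0.0066 0.123 ] toolx [0.124 0.992 0.   ] tooly [ 0.002  0.    -1.   ] yaw toolx 82.87 F [-0.28 -0.67 -2.98] tq [ 0.02 -0.09 -0.02] op 0.159 q6 [ 0.34  0.31 -0.46  0.   -0.8  -2.03]
90 shift [ 0.0955 -0.0128 -0.0026] turn [-0.0001  0.0007  0.0002]
-90 shift [ 0.0955 -0.0128 -0.0026] turn [ 1.100e-03  1.000e-04 -9.998e-01]
```

```bash
python3 -m pendant '[[[0.014,-0.0018,-0.0026],[0,0,0],0],[[0.028,-0.0036,-0.0026],[0,0,0],0],[[0.042,-0.0055,-0.0026],[0,0,0],0],[[0.042,-0.0055,-0.0026],[0,0,0],0]]';  python3 -m pendant '[[[0.014,-0.0018,0],[0,0,0],0],[[0.028,-0.0036,0],[0,0,0],0],[[0.042,-0.0055,0],[0,0,0],0],[[0.052,-0.0068,0],[0,0,0],0],[[0.052,-0.0068,0],[0,0,0],0]]'; python3 go.py 0.5739 -0.003 0.121 -7.1
python3 - <<'E'
from h import *
i,P,K,T=grab("scene"); save("in.png",i[120:320,220:420],3)
E
```

```text
time_s: 10.22
tcp_pos: [0.5335, 0.0025, 0.121]
tool_rot: [-1.267, -1.119, 1.116]
force: [-0.4, -0.5, -4.0]
opening: 0.153
time_s: 10.85
tcp_pos: [0.5721, -0.0026, 0.1209]
tool_rot: [-1.266, -1.119, 1.117]
force: [-0.5, -0.6, -3.7]
opening: 0.157
t 10.85 tcp [ 0.5721 -0.0026  0.1209] toolx [0.124 0.992 0.   ] tooly [ 0.002  0.    -1.   ] yaw toolx 82.9 F [-0.54 -0.59 -3.73] tq [-0.   -0.15  0.01] op 0.157 q6 [ 0.28  0.41 -0.29  0.   -0.87 -1.97]
90 shift [ 0.0024 -0.0005  0.0002] turn [-0.      0.0005  0.    ]
-90 shift [ 0.0024 -0.0005  0.0002] turn [ 8.e-04  0.e+00 -1.e+00]
```

View pics/in.png

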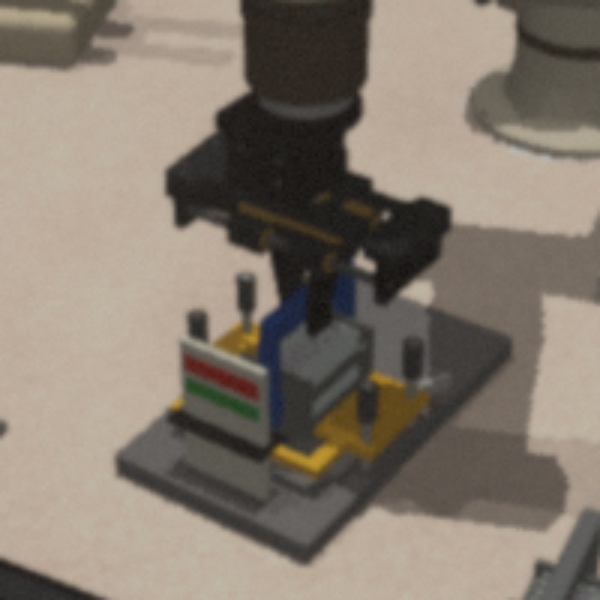

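```bash
python3 -m pendant '[[[0,0,0.004],[0,0,0],0],[[0,0,0.008],[0,0,0],0],[[0,0,0.012],[0,0,0],0],[[0,0,0.016],[0,0,0],0],[[0,0,0.02],[0,0,0],0],[[0,0,0.02],[0,0,0],0]]'
cat > y.py <<'E'
from h import *
i,P,K,T=grab("scene")
H,S,V=cv2.split(cv2.cvtColor(i,cv2.COLOR_RGB2HSV))
# project pointer point for yoke rise r, on plate front (far side from robot, x=+100mm)
d=np.array([.9923,-.1236]); D=np.array([.5739+.002,-.003+.001])
w=np.array([-d[1],d[0]]); Ti=np.linalg.inv(T)
prof=[]
for h in np.arange(.05,.135,.002):
    c=[]
    for t in np.linspace(-.025,.025,11):
        xy=D+d*.100+w*t; q=K@(Ti@np.array([*xy,h,1]))[:3]; u,v=q[:2]/q[2]
        c.append(cv2.getRectSubPix(i,(1,1),(float(u),float(v)))[0,0])
    prof.append((round((h-.066)*1000),*np.median(c,0).astype(int)))
print(*prof)
s=robot.read_state(); print(s["time_s"],s["tcp_pos"].round(4),s["force"].round(2),s["wrist_torque"].round(2))
E
python3 y.py
```

```text
time_s: 11.65
tcp_pos: [0.5712, -0.0027, 0.1358]
tool_rot: [-1.266, -1.118, 1.117]
force: [2.3, -1.9, -8.4]
opening: 0.158
(-16, np.int64(92), np.int64(89), np.int64(82)) (-14, np.int64(92), np.int64(89), np.int64(81)) (-12, np.int64(92), np.int64(89), np.int64(81)) (-10, np.int64(92), np.int64(89), np.int64(82)) (-8, np.int64(92), np.int64(90), np.int64(82)) (-6, np.int64(92), np.int64(89), np.int64(81)) (-4, np.int64(90), np.int64(87), np.int64(79)) (-2, np.int64(83), np.int64(80), np.int64(72)) (0, np.int64(69), np.int64(65), np.int64(60)) (2, np.int64(55), np.int64(53), np.int64(47)) (4, np.int64(44), np.int64(41), np.int64(37)) (6, np.int64(40), np.int64(37), np.int64(33)) (8, np.int64(38), np.int64(35), np.int64(32)) (10, np.int64(38), np.int64(35), np.int64(32)) (12, np.int64(39), np.int64(36), np.int64(33)) (14, np.int64(45), np.int64(43), np.int64(39)) (16, np.int64(59), np.int64(57), np.int64(52)) (18, np.int64(76), np.int64(73), np.int64(67)) (20, np.int64(87), np.int64(84), np.int64(76)) (22, np.int64(89), np.int64(88), np.int64(79)) (24, np.int64(87), np.int64(87), np.in
[... 418 characters left out ...]
np.int64(69)) (44, np.int64(91), np.int64(72), np.int64(64)) (46, np.int64(92), np.int64(56), np.int64(50)) (48, np.int64(92), np.int64(43), np.int64(38)) (50, np.int64(92), np.int64(35), np.int64(31)) (52, np.int64(92), np.int64(34), np.int64(29)) (54, np.int64(92), np.int64(34), np.int64(30)) (56, np.int64(94), np.int64(40), np.int64(35)) (58, np.int64(95), np.int64(52), np.int64(47)) (60, np.int64(96), np.int64(70), np.int64(63)) (62, np.int64(95), np.int64(82), np.int64(75)) (64, np.int64(96), np.int64(90), np.int64(82)) (66, np.int64(104), np.int64(100), np.int64(91)) (68, np.int64(123), np.int64(120), np.int64(110))
11.7 [ 0.5712 -0.0027  0.1357] [ 1.23 -1.88 -8.73] [-0.56 -0.6   0.  ]
```

```bash
sed -i 's/^print(\*prof)/pr=np.array(prof);print("dark heights",pr[(pr[:,1:].max(1)<60),0])/' y.py; python3 -m pendant '[[[0,0,0.004],[0,0,0],0],[[0,0,0.008],[0,0,0],0],[[0,0,0.012],[0,0,0],0],[[0,0,0.014],[0,0,0],0],[[0,0,0.014],[0,0,0],0]]'; python3 y.py
```

```text
time_s: 12.32
tcp_pos: [0.5713, -0.0027, 0.1463]
tool_rot: [-1.266, -1.118, 1.117]
force: [2.8, -4.9, -12.5]
opening: 0.155
dark heights [12 14 16 18 20 22 24 26 28]
12.375 [ 0.5712 -0.0027  0.1463] [  2.71  -3.91 -12.17] [-1.01 -0.75  0.02]
```

```bash
python3 -m pendant '[[[0,0,0.004],[0,0,0],0],[[0,0,0.008],[0,0,0],0],[[0,0,0.012],[0,0,0],0],[[0,0,0.012],[0,0,0],0],[[0,0,0.012],[0,0,0],0]]'; python3 y.py;  python3 - <<'E'
from h import *
i,P,K,T=grab("scene"); save("pull.png",i[120:320,220:420],3)
E
```

```text
time_s: 13.0
tcp_pos: [0.5712, -0.0027, 0.155]
tool_rot: [-1.266, -1.118, 1.117]
force: [2.9, -5.0, -14.8]
opening: 0.163
dark heights [22 24 26 28 30 32 34]
13.05 [ 0.5712 -0.0027  0.155 ] [  2.28  -5.12 -15.76] [-1.23 -0.99 -0.  ]
```

View pics/pull.png

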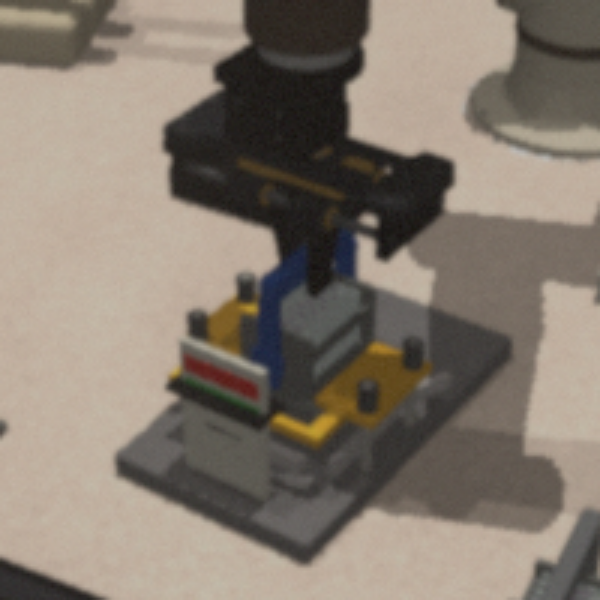

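Pointer is over the green band and the net force is about 12 N, so the rise is about 27 mm. I'll hold here.

```bash
python3 -m pendant '[[[0,0,0],[0,0,0],0],[[0,0,0],[0,0,0],0],[[0,0,0],[0,0,0],0],[[0,0,0],[0,0,0],0],[[0,0,0],[0,0,0],0],[[0,0,0],[0,0,0],0],[[0,0,0],[0,0,0],0],[[0,0,0],[0,0,0],0],[[0,0,0],[0,0,0],0],[[0,0,0],[0,0,0],0]]'; python3 y.py; python3 -m pendant '[[[0,0,0],[0,0,0],0],[[0,0,0],[0,0,0],0],[[0,0,0],[0,0,0],0],[[0,0,0],[0,0,0],0],[[0,0,0],[0,0,0],0],[[0,0,0],[0,0,0],0],[[0,0,0],[0,0,0],0],[[0,0,0],[0,0,0],0],[[0,0,0],[0,0,0],0],[[0,0,0],[0,0,0],0]]'; python3 y.py
```

```text
time_s: 14.35
tcp_pos: [0.5712, -0.0027, 0.155]
tool_rot: [-1.266, -1.118, 1.117]
force: [3.2, -5.3, -15.9]
opening: 0.161
dark heights [22 24 26 28 30 32 34]
14.4 [ 0.5712 -0.0027  0.155 ] [  2.54  -4.74 -15.26] [-1.28 -1.02  0.07]
time_s: 15.65
tcp_pos: [0.5712, -0.0027, 0.155]
tool_rot: [-1.266, -1.118, 1.117]
force: [2.2, -4.5, -15.6]
opening: 0.155
dark heights [22 24 26 28 30 32 34 36]
15.7 [ 0.5712 -0.0027  0.155 ] [  2.79  -4.51 -15.65] [-1.19 -1.01 -0.  ]
```

Steady for 2.6 s. Now I ease it back down by 34 mm.

```bash
python3 -m pendant '[[[0,0,-0.004],[0,0,0],0],[[0,0,-0.008],[0,0,0],0],[[0,0,-0.012],[0,0,0],0],[[0,0,-0.016],[0,0,0],0],[[0,0,-0.02],[0,0,0],0],[[0,0,-0.024],[0,0,0],0],[[0,0,-0.028],[0,0,0],0],[[0,0,-0.032],[0,0,0],0],[[0,0,-0.036],[0,0,0],0],[[0,0,-0.04],[0,0,0],0],[[0,0,-0.0445],[0,0,0],0],[[0,0,-0.0445],[0,0,0],0]]'; python3 y.py; python3 go.py 0.4598 0.0112 0.121 -7.1
```

```text
time_s: 17.2
tcp_pos: [0.5725, -0.0021, 0.1229]
tool_rot: [-1.267, -1.121, 1.116]
force: [-0.5, 0.1, -3.0]
opening: 0.159
dark heights [-6 -4 -2  0  2  4  6]
17.25 [ 0.5724 -0.0022  0.1229] [ 0.31  0.21 -3.38] [ 0.02 -0.17  0.02]
t 17.25 tcp [ 0.5724 -0.0022  0.1229] toolx [0.123 0.992 0.001] tooly [ 0.004  0.    -1.   ] yaw toolx 82.95 F [ 0.31  0.21 -3.38] tq [ 0.02 -0.17  0.02] op 0.155 q6 [ 0.28  0.41 -0.29  0.   -0.87 -1.97]
90 shift [-0.1502  0.0178 -0.0025] turn [-0.0001  0.0013 -0.0003]
-90 shift [-0.1502  0.0178 -0.0025] turn [-2.000e-03 -2.000e-04  9.997e-01]
```

```bash
python3 -m pendant '[[[-0.014,0.0017,-0.002],[0,0.0006,0],0],[[-0.03,0.0036,-0.002],[0,0.0006,0],0],[[-0.05,0.006,-0.002],[0,0.0006,0],0],[[-0.07,0.0083,-0.002],[0,0.0006,0],0],[[-0.09,0.0107,-0.002],[0,0.0006,0],0],[[-0.11,0.013,-0.002],[0,0.0006,0],0],[[-0.13,0.0155,-0.002],[0,0.0006,0],0],[[-0.15,0.0178,-0.002],[0,0.0006,0],0],[[-0.15,0.0178,-0.002],[0,0.0006,0],0]]'; python3 go.py 0.514 0.3285 0.18 65.6
```

```text
time_s: 18.38
tcp_pos: [0.4578, 0.0108, 0.1208]
tool_rot: [-1.264, -1.118, 1.118]
force: [0.3, -0.2, -3.0]
opening: 0.158
t 18.375 tcp [0.4578 0.0108 0.1208] toolx [ 0.123  0.992 -0.   ] tooly [-0.001 -0.    -1.   ] yaw toolx 82.95 F [ 0.34 -0.16 -2.98] tq [ 0.03 -0.18 -0.  ] op 0.158 q6 [ 0.38  0.24 -0.56 -0.   -0.77 -2.07]
90 shift [0.0749 0.4236 0.0789] turn [ 1.000e-04 -2.000e-04  4.036e-01]
-90 shift [0.0749 0.4236 0.0789] turn [-2.000e-04 -1.000e-04 -5.964e-01]
```

```bash
python3 -m pendant '[[[0,0,0.03],[0,0,0],0],[[0,0,0.07],[0,0,0],0],[[0,0.02,0.11],[0,0,0.03],0],[[0.005,0.07,0.12],[0,0,0.08],0],[[0.015,0.13,0.12],[0,0,0.13],0],[[0.025,0.19,0.12],[0,0,0.18],0],[[0.035,0.25,0.12],[0,0,0.23],0],[[0.05,0.31,0.12],[0,0,0.28],0],[[0.065,0.37,0.12],[0,0,0.33],0],[[0.075,0.41,0.12],[0,0,0.38],0],[[0.075,0.4236,0.11],[0,0,0.4036],0],[[0.075,0.4236,0.1],[0,0,0.4036],0]]'; python3 -m pendant '[[[0,0,0],[0,0,0],0],[[0,0,0],[0,0,0],0]]'; python3 go.py 0.514 0.3285 0.106 65.6
python3 - <<'E'
from h import *
i,P,K,T=grab("scene"); save("tray.png",i[130:330,380:580],3)
E
```

```text
time_s: 19.88
tcp_pos: [0.5155, 0.3294, 0.1947]
tool_rot: [-0.43, -1.985, 1.986]
force: [-0.4, -1.7, -4.1]
opening: 0.159
time_s: 20.12
tcp_pos: [0.5155, 0.328, 0.196]
tool_rot: [-0.431, -1.985, 1.985]
force: [0.3, -0.9, -2.6]
opening: 0.161
t 20.125 tcp [0.5155 0.328  0.196 ] toolx [-0.91   0.415 -0.   ] tooly [ 0. -0. -1.] yaw toolx 155.5 F [ 0.34 -0.86 -2.61] tq [ 0.15 -0.14  0.03] op 0.161 q6 [ 0.83  0.4  -0.1   0.   -1.07 -1.26]
90 shift [-0.002   0.0007 -0.12  ] turn [0.     0.0001 0.0006]
-90 shift [-0.002   0.0007 -0.12  ] turn [ 2.000e-04 -0.000e+00 -9.994e-01]
```

View pics/tray.png

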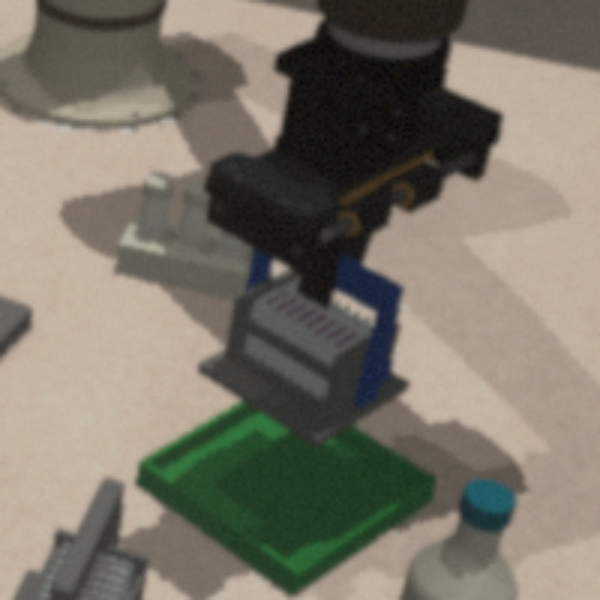

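```bash
python3 -m pendant '[[[-0.001,0,-0.03],[0,0,0],0],[[-0.001,0,-0.06],[0,0,0],0],[[-0.001,0,-0.085],[0,0,0],0],[[-0.001,0,-0.105],[0,0,0],0],[[-0.001,0,-0.115],[0,0,0],0],[[-0.001,0,-0.12],[0,0,0],0],[[-0.001,0,-0.122],[0,0,0],0],[[-0.001,0,-0.124],[0,0,0],0],[[-0.001,0,-0.124],[0,0,0],0]]'; python3 go.py
```

```text
time_s: 21.3
tcp_pos: [0.5146, 0.3286, 0.103]
tool_rot: [-0.43, -1.986, 1.986]
force: [-0.1, -0.3, -2.9]
opening: 0.158
t 21.3 tcp [0.5146 0.3286 0.103 ] toolx [-0.91   0.414 -0.   ] tooly [ 0.  0. -1.] yaw toolx 155.57 F [-0.05 -0.33 -2.9 ] tq [ 0.11 -0.05  0.01] op 0.158 q6 [ 0.83  0.49 -0.21  0.   -0.87 -1.26]
```

```bash
python3 -m pendant '[[[0,0,-0.001],[0,0,0],0],[[0,0,-0.002],[0,0,0],0],[[0,0,-0.002],[0,0,0],0]]'; python3 go.py; python3 -m pendant '[[[0,0,-0.001],[0,0,0],0],[[0,0,-0.002],[0,0,0],0],[[0,0,-0.002],[0,0,0],0]]'; python3 go.py
```

```text
time_s: 21.68
tcp_pos: [0.5149, 0.3285, 0.1019]
tool_rot: [-0.431, -1.987, 1.986]
force: [-0.3, -1.7, 0.7]
opening: 0.162
t 21.675 tcp [0.5149 0.3285 0.1019] toolx [-0.911  0.413 -0.001] tooly [ 0.001  0.    -1.   ] yaw toolx 155.58 F [-0.29 -1.69  0.73] tq [-0.23 -0.15  0.  ] op 0.162 q6 [ 0.83  0.49 -0.21  0.   -0.87 -1.26]
time_s: 22.05
tcp_pos: [0.515, 0.3286, 0.1018]
tool_rot: [-0.431, -1.987, 1.986]
force: [-2.5, -2.6, 8.4]
opening: 0.158
t 22.05 tcp [0.515  0.3286 0.1018] toolx [-0.911  0.413 -0.001] tooly [ 0.001  0.    -1.   ] yaw toolx 155.6 F [-2.51 -2.56  8.37] tq [-0.61  0.64  0.04] op 0.158 q6 [ 0.83  0.49 -0.21  0.   -0.87 -1.26]
```

Contact at TCP z 0.102, which means the rack's underside is on the floor at 5 mm. I'll ease off the press, open to just clear, and rise.

```bash
python3 -m pendant '[[[0,0,0.002],[0,0,0],0],[[0,0,0.002],[0,0,0],0],[[0,0,0.002],[0,0,0],0.6],[[0,0,0.002],[0,0,0],0.6],[[0,0,0.002],[0,0,0],0.6],[[0,0,0.002],[0,0,0],0.6],[[0,0,0.002],[0,0,0],0.6],[[0,0,0.002],[0,0,0],0.6]]'; python3 go.py; python3 -m pendant '[[[0,0,0.02],[0,0,0],0.6],[[0,0,0.06],[0,0,0],0.6],[[0,0,0.12],[0,0,0],0.6],[[0,0,0.17],[0,0,0],0.6],[[0,0,0.17],[0,0,0],0.6],[[-0.12,-0.2,0.17],[0,0,0],0.6],[[-0.12,-0.2,0.17],[0,0,0],0.6],[[-0.12,-0.2,0.17],[0,0,0],0.6],[[-0.12,-0.2,0.17],[0,0,0],0.6],[[-0.12,-0.2,0.17],[0,0,0],0.6]]'
python3 - <<'E'
from m import *
for n in("scene","top"):
    i,P,K,T=grab(n); seg0=i
    H,S,V=cv2.split(cv2.cvtColor(i,cv2.COLOR_RGB2HSV)); X,Y,Z=np.moveaxis(P,-1,0)
    q=(H>105)&(H<130)&(S>120)&(X>.35)&(X<.65)&(Y>.2)&(Y<.45)&(Z>.02)&(Z<.2); p=P[q]
    if len(p)>20:
        t=np.percentile(p[:,2],97); print(n,"bar top",t.round(4),*rect(p[p[:,2]>t-.008]))
    save("end_%s.png"%n,i,1.0)
print(robot.read_state()["tcp_pos"],robot.read_state()["force"])
E
python3 y.py
```

```text
time_s: 23.05
tcp_pos: [0.5146, 0.3285, 0.1012]
tool_rot: [-0.43, -1.986, 1.986]
force: [0.7, 0.4, 0.3]
opening: 0.592
t 23.05 tcp [0.5146 0.3285 0.1012] toolx [-0.91   0.414  0.   ] tooly [-0. -0. -1.] yaw toolx 155.56 F [0.71 0.37 0.31] tq [ 0.09 -0.07 -0.03] op 0.592 q6 [ 0.83  0.49 -0.21  0.   -0.87 -1.26]
time_s: 24.3
tcp_pos: [0.4249, 0.1788, 0.2292]
tool_rot: [-0.431, -1.987, 1.985]
force: [1.2, 0.4, 0.5]
opening: 0.598
scene bar top 0.1115 [517.4 326.2] [102.8  15.3] longdir deg 64.7
top bar top 0.1117 [512.3 323.3] [98.3 13.8] longdir deg 65.3
[0.42521601 0.1794128  0.22873178] [-0.03959783 -0.23251991  0.11959293]
dark heights [-6 -4 -2  0  2  4  6]
24.45 [0.4252 0.1794 0.2285] [ 0.71 -0.33  0.74] [ 0.11 -0.12 -0.02]
```

View pics/end_scene.png

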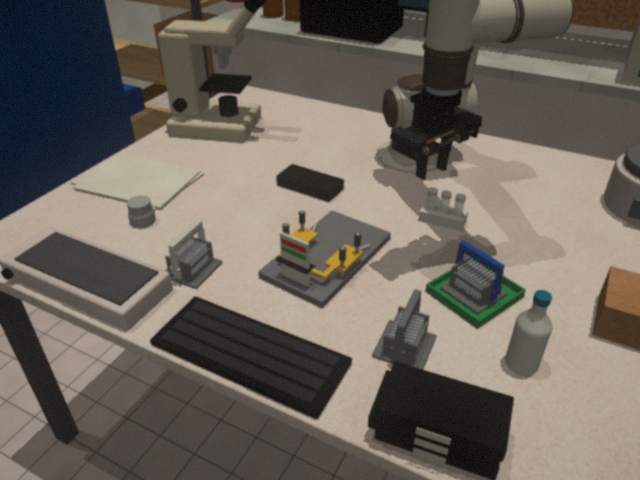

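```bash
python3 -c "
from bench import robot; print(robot.finish_job())"
```

```text
the job is handed in; nothing more can be done
None
```

The handle held. I pulled the rack under the tester lips to the green band, kept it there, eased it down, and set the rack in the middle of the green tray. I handed the job in at about 24.5 s of the 64 s; no verdict is reported.

- **Pull:** The net upward force was about 12 N with the pointer in the green band (rise about 27–28 mm), steady for over 2.6 s with no slip seen. The yoke was then lowered slowly, and the pointer read 0 afterwards.
- **Placement:** The two cameras put the bar centre within about 4 mm of the tray centre and about 1° off square. The bar height matches the rack standing on the tray floor. The gripper is open and clear of everything, and in the last picture the other objects appear unmoved.
- **First grasp:** I started the first lift before the fingers had fully closed, so the bar slipped about 15 mm low in the pads. I set the rack back down and regrasped it before the test.
- **Disagreements:** The two cameras differ by about 4–5 mm in position, so I used their mean. My projected scale also read about 6 mm high in absolute terms, so the rise figure comes from pointer travel, arm travel and force, which agree.
- **Side load:** During the pull there was a side force of up to about 5 N.

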